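# Pop the key drawer and catch it

### The arm

A 6-joint arm with a two-finger parallel gripper is mounted at the origin on the work surface. World frame = base frame: x ahead of the robot, y to its left, z up, the work surface at z = 0. Lengths are in m, angles in degrees, forces in N, time in s.
With the tool pointing down it reaches from about 0.3 to 0.75 m from the base axis. Payload 8.5 kg.
Tool frame: the origin (TCP) lies midway between the tips of the shut fingers; the grasp point (between the pads) lies 19 mm behind it; z points along the fingers, y is the line along which they close (so a half turn about z gives the same grasp; the last joint's range is limited). The gripper opens to 85 mm and grips with 20 to 120 N. Pads are 22 mm wide; open, the fingers measure 114 mm over their backs; the gripper's body (76 mm by 85 mm) begins 54 mm behind the grasp point. The pads swing forward as they close: fully open they stand 13 mm farther back than shut.
Start: joints at [-12.336, 21.807, 74.336, -0, 83.858, -12.336], TCP at [0.55, 0, 0.231] pointing down, gripper open.
Joint ranges: [-178.18, 178.18], [-50.72, 133.34], [12.68, 142.11], [-81.47, 261.47], [9.98, 163.14], [-165.26, 165.26]. Speed limits (degrees/s): [136.94, 136.94, 180, 180, 180, 180].

### API

Orientations are given as a 3x3 rotation matrix whose columns are the frame's x, y, z axes.
In Python, from rig import env, viewer, recognise, pinpoint gives the robot as it stands.
- The arm moves only by the tool move_arm, never from a script. Its argument "plan" is text: rows parted by semicolons, each of 7 numbers parted by spaces: the shift along the tool's x, y, z in m, then the turn, a rotation vector about the tool's x, y, z in rad, then the finger opening in m, from 0 to 0.0854. A call has 1 to 12 rows; each row shifts and turns the commanded pose from where the row before left it, along the tool's axes as they then stand; what a row does not reach is not made up. A row lasts 1/8 s, in which the tool goes at most 62.5 mm and 10.7 degrees, less where a joint would pass 70% of its speed; a pose out of reach is approached as far as the arm can. A call is refused whole if a number of a shift passes 0.0625 or a number of a turn 0.188, either way. A call with a gripper value outside its range is refused whole. The fingers move at their own pace and stop on an object; "grip_force" is the grip in N (left out, the last holds). Time passes only in rows, so rows that do not move let the fingers close. It gives the time, the measured TCP pose, the force, the opening and the grip force at its end, in the units of the state.
- env.observe(): the state, without advancing time (a new reading comes with each control period).
- viewer.get_image(name): name is "scene" or "side" or "wrist"; returns (picture, depth): 480x640x3 uint8, red, green, blue; 480x640 float32, m along the optical axis (not along the pixel's ray), 0 where there is no reading.
- viewer.calibration(name): a dict with "fx", "fy", "cx", "cy" (pixels), "R" (3x3) and "t" (3): a world point X has camera coordinates R X + t. Camera axes: x right, y down, z forward; pixel columns grow to the right and rows downward; lengths in m; the calibration is good to about 2 mm. A picture is of the moment at which its call begins: read the wrist's pose just before it. calibration takes no time and is no camera call; for the wrist camera it gives the pose at the moment of the call.
- env.close_job(): hands the job in; it is judged then, once.
Trained networks look in the newest picture that a camera, given by its name, has taken for a name from the list of things; names that differ only in an ending like _2 or _b are one class to them, and where a whole thing is asked for, a point or a joint stands for the part that bears it (a point fixed in the world has none). Each returns a list of dicts, best first, with "conf" (0 to 1); they miss things now and then, are a little off and sometimes report something else, mostly with a low value. They report only what shows in the picture. A call takes as long as a camera call. They do not tell look-alikes from the thing itself.
- recognise(camera, name): "extent" ([centre column, centre row, width, height] in pixels, round what is visible of it).
- pinpoint(camera, name): "pixel" ([column, row] in pixels: a listed point, or the origin of a listed thing).
The state is a dict: "time_s": time; "q": joint angles; "qvel": joint speeds; "joint_efforts": joint torques, N m; "position": TCP position; "tool_rot": TCP orientation; "ft_force": force on the tool from outside, world axes, zero at the start; "wrist_torque": the same for the moment, N m; "grip_width": finger opening in m; "gripper_force": force on a finger pad.
Only numpy, scipy, OpenCV 4.12 (cv2) and the standard library are available. Lean on these libraries where they do the work, as an engineer would, in place of code of your own. Each camera call takes 0.05 s, during which the arm holds its last target. There are 200 camera calls.

### The job

Press the red ejector button on top of the key dock with one fingertip, with the other finger waiting in front of the tall blue drawer front, so that the drawer springs out by at least a finger's width and is caught on that finger before it is three-quarters open. Finish holding it so: button still held down by the one finger, drawer at rest against the other. Only push, never pinch or lift anything, and leave the paperweight, sunglasses case, charging puck and watch where they are.

Things in the scene. Friction and masses are not known exactly. Their poses are not given: they have to be found in the camera images.
- dock: Key dock, fixed to the shelf: low box with black sides and wooden roof, 120 mm (x) by 92 mm (y) by 36 mm high, open at its -x end. Origin on the shelf; it spans local x -50 to +70 and y -46 to +46 mm. Local z is up; the drawer comes out along local -x. Its place and yaw vary.
- button_centre (a point): Point fixed on the dock (axes as the dock's): centre of the top of the red ejector button while it is up, 48 mm above the shelf, at dock x -26, y 0 mm. The button is a disc of 22 mm diameter standing 12 mm above the roof, in a 31 mm steel collar 3 mm high. Fully pressed, its top is 40 mm above the shelf.
- ejector (a joint): Travel of the ejector button, m: 0 up, 0.008 fully down at its stop. Pressing straight down takes about 2 N to start and 5.6 N at the stop; it springs back when let go. It frees the drawer when about 4.5 mm down.
- drawer_front (a point): Moves with the drawer: middle of the top edge of the outer face of the blue front panel, which is 8 mm thick, 84 mm wide (y) and spans 6 to 72 mm above the shelf (36 mm above the roof, so a finger at button height meets it). Axes as the dock's; the face looks to local -x. Shut, its outer face is 32 mm and its inner face 24 mm in front of the button's centre.
- drawer (a joint): How far the drawer is out, m: 0 shut and latched, 0.096 fully out at its stop (three-quarters is 0.072). Once freed, a damped spring drives it along dock -x with about 3 N at about 0.1 m/s (0.9 s for the full stroke) and goes on pushing until it meets something. Behind the panel it is a low tray, 26 mm high.
- paperweight: Round green glass paperweight, 70 mm across, 50 mm high, about 350 g. Loose bystander, beside the dock. Origin at the centre of its underside.
- case: Green plastic sunglasses case, 150 (x) by 62 (y) by 54 mm high. Loose bystander, on the dock's other side. Origin at the centre of its underside.
- puck: Black wireless charging puck, disc 90 mm across, 12 mm high, behind the dock (dock +x). Loose bystander. Origin at the centre of its underside.
- watch: Silver smartwatch lying open on the puck, case 44 (x) by 38 by 10 mm, bracelet spread along its x, 120 mm in all. Loose bystander. Origin at the centre of its underside.
Mind the look-alikes: they are no part of the job. There is more than one size of the dock; the job needs the smaller.

How it is judged:
By the outcome, as a careful person would: the job done as asked, in the order asked, and still so for the second after the job is handed in, while the arm keeps its last pose, push and grip.
It also fails if it takes over 32 s, if anything falls off the work surface, if the arm or the gripper's body presses on something with over 40 N, if the wrist force passes 120 N, or if a joint passes its speed limit or range.

## Working session

There is one attempt and no reset: what is moved stays moved. The work goes in short steps, Python scripts to look and compute and a tool call to move; the robot and the scene stay as the last step left them, time stands still between calls to the robot, and variables do not carry over. Pictures are saved under pics/ and viewed, at most 10 in all, crops included, and the job is handed in when it is done.

Besides the shell and the picture viewer there is one more tool, called after "Call:" as name(argument=value, ...), one argument or row to a line, values as JSON. move_arm: Moves the arm, as the interface text tells. Its arguments: {"type":"object","properties":{"plan":{"type":"string"},"grip_force":{"type":"number"}},"required":["plan"]}

```bash
mkdir -p pics; ls; cat > h.py <<'E'
import numpy as np, cv2
from rig import env, viewer, recognise, pinpoint
def world(cam,px,depth=None,z=None,c=None):
    c=c or viewer.calibration(cam); R=np.array(c["R"]);t=np.array(c["t"])
    r=np.array([(px[0]-c["cx"])/c["fx"],(px[1]-c["cy"])/c["fy"],1.0])
    o=-R.T@t; d=R.T@r
    s=depth if depth is not None else (z-o[2])/d[2]
    return o+s*d
def proj(cam,X):
    c=viewer.calibration(cam); p=np.array(c["R"])@X+np.array(c["t"])
    return [c["fx"]*p[0]/p[2]+c["cx"],c["fy"]*p[1]/p[2]+c["cy"]]
E
python3 - <<'E'
from h import *
for cam in("scene","side"):
    im,d=viewer.get_image(cam); cv2.imwrite(f"pics/{cam}0.png",im[:,:,::-1])
    for n in("button_centre","dock","drawer_front"):
        for r in pinpoint(cam,n)[:3]:
            p=r["pixel"]; z={"button_centre":.048,"dock":0,"drawer_front":.072}[n]
            dd=d[int(p[1]),int(p[0])]
            print(cam,n,round(r["conf"],2),np.round(p,1),"z-plane",world(cam,p,z=z).round(3),"depth",world(cam,p,depth=dd).round(3))
print(env.observe()["time_s"],env.observe()["grip_width"])
E
```

```text
pics
scene button_centre 0.72 [306.9 253.6] z-plane [0.568 0.029 0.048] depth [0.554 0.028 0.039]
scene button_centre 0.65 [247.1 188.1] z-plane [ 0.27  -0.133  0.048] depth [ 0.314 -0.125  0.07 ]
scene dock 0.61 [297.8 286.8] z-plane [0.613 0.011 0.   ] depth [0.657 0.014 0.034]
scene drawer_front 0.96 [249.7 163.4] z-plane [ 0.169 -0.138  0.072] depth [1.35  0.072 0.576]
scene drawer_front 0.83 [312.1 238.9] z-plane [0.551 0.039 0.072] depth [ 0.432  0.034 -0.003]
side button_centre 0.86 [475.1 206.1] z-plane [ 0.302 -0.158  0.048] depth [ 0.305 -0.133  0.067]
side button_centre 0.67 [318.8 234.4] z-plane [0.576 0.025 0.048] depth [0.577 0.024 0.047]
side button_centre 0.23 [239.4 218.1] z-plane [0.738 0.03  0.048] depth [0.755 0.    0.019]
side dock 0.82 [449.2 228. ] z-plane [ 0.342 -0.131  0.   ] depth [ 0.344 -0.07   0.051]
side dock 0.81 [307.9 245.2] z-plane [0.602 0.012 0.   ] depth [0.591 0.047 0.035]
side drawer_front 0.81 [506.5 201.9] z-plane [ 0.247 -0.16   0.072] depth [ 0.254 -0.117  0.103]
side drawer_front 0.61 [326.6 230.9] z-plane [0.558 0.037 0.072] depth [ 0.569 -0.004  0.034]
0.4 0.08546503540216735
```

View pics/scene0.png

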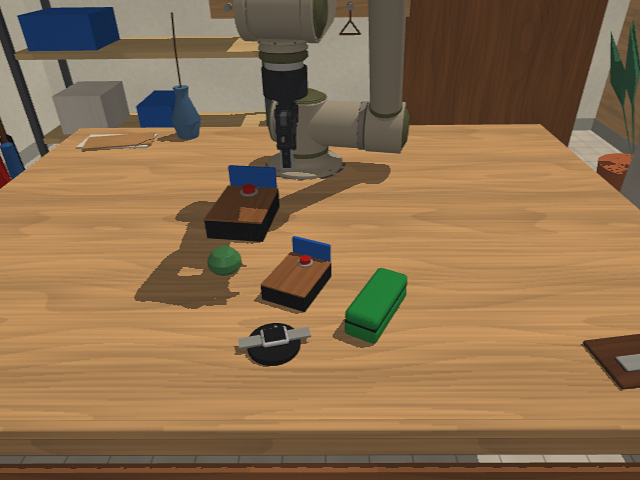

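View pics/side0.png

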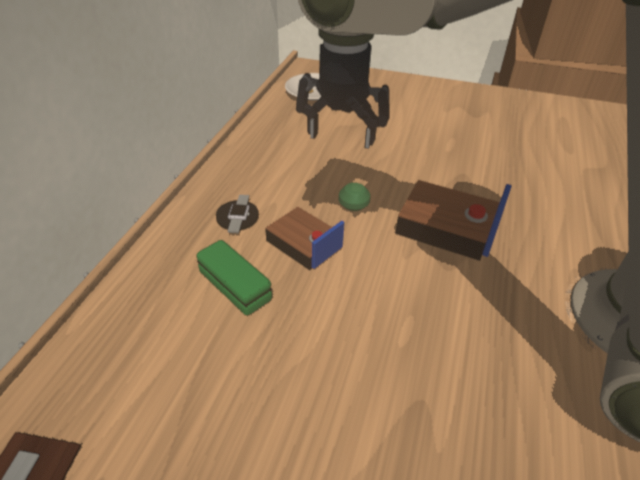

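The small dock sits mid-table: its button is at about (305,260) in the scene view and (318,236) in the side view. The big look-alike is nearer the base. Next I refine its pose with the wrist camera.

```bash
python3 - <<'E'
from h import *
s=env.observe(); print(np.round(s["tool_rot"],3),s["position"])
im,d=viewer.get_image("wrist"); c=viewer.calibration("wrist"); cv2.imwrite("pics/w0.png",im[:,:,::-1])
print("cam pos",(-np.array(c["R"]).T@c["t"]).round(3))
for n,z in(("button_centre",.048),("drawer_front",.072),("dock",0)):
    for r in pinpoint("wrist",n)[:3]: print(n,round(r["conf"],2),np.round(r["pixel"],1),world("wrist",r["pixel"],z=z,c=c).round(4))
E
```

```text
[[-0.  1. -0.]
 [ 1.  0.  0.]
 [ 0. -0. -1.]] [5.49960791e-01 1.94236942e-05 2.31259377e-01]
cam pos [0.549 0.07  0.374]
button_centre 0.96 [ 50.7 348.8] [ 0.2791 -0.1417  0.048 ]
button_centre 0.63 [349.3 187.2] [0.5805 0.0235 0.048 ]
drawer_front 0.73 [467.9  34.8] [0.6636 0.1405 0.072 ]
drawer_front 0.66 [317.9 177.8] [0.552  0.0348 0.072 ]
drawer_front 0.42 [313.8 325.9] [ 0.5485 -0.1021  0.072 ]
dock 0.9 [365.9 190.5] [0.6024 0.0132 0.    ]
dock 0.69 [131.8 315.4] [ 0.3407 -0.1296  0.    ]
dock 0.26 [525.5 224.7] [ 0.7731 -0.0234  0.    ]
```

View pics/w0.png

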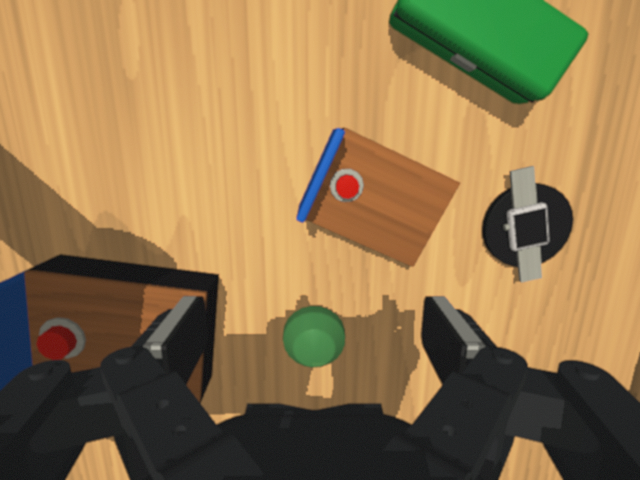

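The wrist view shows the button at (347,187), the blue panel's top edge from (341,130) to (302,219), and the roof's far corners at (459,183) and (412,266). I will fit the pose from colour masks and depth, and read the fingertip geometry from depth too.

```bash
python3 - <<'E'
from h import *
im,d=viewer.get_image("wrist"); c=viewer.calibration("wrist"); I=im.astype(int)
R=np.array(c["R"]);o=-R.T@np.array(c["t"])
v,u=np.mgrid[:480,:640]; rays=np.stack([(u-c["cx"])/c["fx"],(v-c["cy"])/c["fy"],np.ones_like(d)],-1)
P=o+(rays*d[...,None])@R
box=(u>285)&(u<475)&(v>115)&(v<280)
red=box&(I[...,0]>150)&(I[...,1]<70)&(I[...,2]<70)
p=np.argwhere(red).mean(0)[::-1]; print("red",red.sum(),p,world("wrist",p,z=.048,c=c).round(4),np.median(P[red],0).round(4))
blue=box&(I[...,2]>I[...,0]+50)&(P[...,2]>.062)
print("blue",blue.sum(),P[blue].mean(0).round(4),np.percentile(P[blue][:,2],[5,50,95]).round(4))
(_,(w,h),a)=r=cv2.minAreaRect(P[blue][:,:2].astype(np.float32)*1000); print(r)
roof=box&(abs(P[...,2]-.036)<.006)&~red
q=P[roof][:,:2].astype(np.float32)*1000; r=cv2.minAreaRect(q);print("roof",roof.sum(),r, cv2.boxPoints(r).round(1).tolist())
for px in((459,183),(412,266)): print(world("wrist",px,z=.036,c=c).round(4))
# fingers in tool frame
s=env.observe();T=np.array(s["tool_rot"]);Q=(P-np.array(s["position"]))@T
for m,nm in(((u<320),"L"),((u>320),"R")):
    k=m&(v>290)&(d>0)&(Q[...,2]>-.06)&(Q[...,2]<.02)&(abs(Q[...,1])<.07)&(abs(Q[...,0])<.03)
    X=Q[k]; zt=X[:,2].max(); t=X[X[:,2]>zt-.006]; print(nm,len(X),"ztip",zt.round(4),"y",np.percentile(t[:,1],[2,50,98]).round(4),"x",np.percentile(t[:,0],[2,98]).round(4))
E
```

```text
red 407 [346.80589681 186.40540541] [0.5783 0.0242 0.048 ] [0.5784 0.0245 0.0477]
blue 976 [0.5535 0.0375 0.0725] [0.0694 0.0715 0.0728]
((546.6694946289062, 39.03421401977539), (82.25495147705078, 22.338294982910156), 65.5561752319336)
roof 11560 ((607.5406494140625, 10.343170166015625), (92.19974517822266, 128.2007598876953), 65.53060150146484) [[530.0999755859375, -5.099999904632568], [646.7999877929688, -58.20000076293945], [685.0, 25.799999237060547], [568.2999877929688, 78.9000015258789]]
[0.6835 0.0256 0.036 ]
[ 0.6459 -0.0564  0.036 ]
L 4789 ztip -0.0126 y [-0.05   -0.0443 -0.0439] x [-0.0097  0.0114]
R 4823 ztip -0.0123 y [0.0408 0.0413 0.047 ] x [-0.0102  0.0112]
```

Call:
move_arm(
  plan="0.0144 -0.0045 0.02 0 0 0.1425 0.0854; 0.0216 -0.001 0.03 0 0 0 0.0854; 0 0 0.02 0 0 0.1425 0.0854; 0 0 0.02 0 0 0.1425 0.0854; 0 0 0.02 0 0 0 0.0854; 0 0 0 0 0 0 0.0854",
  grip_force=40,
)

```text
time_s: 1.4
position: [0.5469, 0.036, 0.1203]
tool_rot: [[0.414, 0.91, -0.003], [0.91, -0.414, 0.0], [-0.001, -0.003, -1.0]]
ft_force: [-0.0, 0.6, 1.5]
grip_width: 0.0854
gripper_force: 0.0
```

```bash
python3 - <<'E'
from h import *
s=env.observe()
im,d=viewer.get_image("wrist"); c=viewer.calibration("wrist"); I=im.astype(int); cv2.imwrite("pics/w1.png",im[:,:,::-1])
R=np.array(c["R"]);o=-R.T@np.array(c["t"])
v,u=np.mgrid[:480,:640]
P=o+(np.stack([(u-c["cx"])/c["fx"],(v-c["cy"])/c["fy"],np.ones_like(d)],-1)*d[...,None])@R
T=np.array(s["tool_rot"]);Q=(P-np.array(s["position"]))@T
near=np.hypot(P[...,0]-.578,P[...,1]-.024)<.03
red=near&(I[...,0]>150)&(I[...,1]<70)&(I[...,2]<70)
p=np.argwhere(red).mean(0)[::-1]; W=world("wrist",p,z=.048,c=c)
print(red.sum(),p,W.round(4),"tool",((W-s["position"])@T).round(4))
bl=(I[...,2]>I[...,0]+50)&(P[...,2]>.062)&(P[...,2]<.08)&(abs(P[...,0]-.55)<.06)&(abs(P[...,1]-.037)<.06)
print(cv2.minAreaRect(Q[bl][:,:2].astype(np.float32)*1000))
print(np.round(s["position"],4))
E
```

```text
825 [370.53333333 244.98909091] [0.5795 0.0243 0.048 ] tool [0.0029 0.0347 0.0722]
((2.793914794921875, 6.601345539093018), (7.703180313110352, 83.4160385131836), 89.79414367675781)
[0.5469 0.036  0.1203]
```

View pics/w1.png

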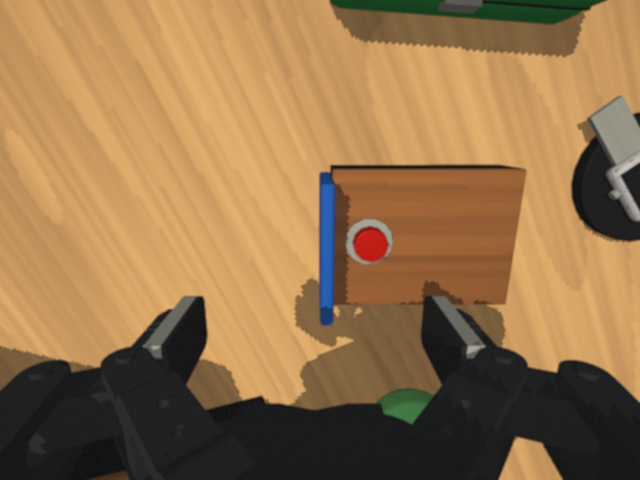

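The view agrees with the given sizes: the panel's inner face is 24 mm in front of the button, and the tool is aligned with the dock. Next I shift and descend to about 5 mm above the button.

Call:
move_arm(
  plan="0.0029 -0.0105 0 0 0 0 0.0854; 0 0 0.02 0 0 0 0.0854; 0 0 0.02 0 0 0 0.0854; 0 0 0.02 0 0 0 0.0854; 0 0 0.012 0 0 0 0.0854; 0 0 0.007 0 0 0 0.0854; 0 0 0 0 0 0 0.0854; 0 0 0 0 0 0 0.0854",
)

```text
time_s: 2.45
position: [0.5395, 0.0429, 0.0429]
tool_rot: [[0.415, 0.91, 0.001], [0.91, -0.415, -0.0], [0.0, 0.001, -1.0]]
ft_force: [-0.0, 0.2, 0.3]
grip_width: 0.0853
gripper_force: 0.0
```

```bash
python3 - <<'E'
from h import *
im,_=viewer.get_image("side"); a=cv2.resize(im[180:290,250:400],None,fx=4,fy=4)
cv2.imwrite("pics/s1.png",a[:,:,::-1])
im,_=viewer.get_image("wrist"); cv2.imwrite("pics/w2.png",im[:,:,::-1])
s=env.observe();print(s["time_s"],s["position"],s["ft_force"])
E
```

```text
2.55 [0.53943569 0.0428916  0.04282561] [-0.033162   -0.11061344 -0.50140402]
```

View pics/s1.png

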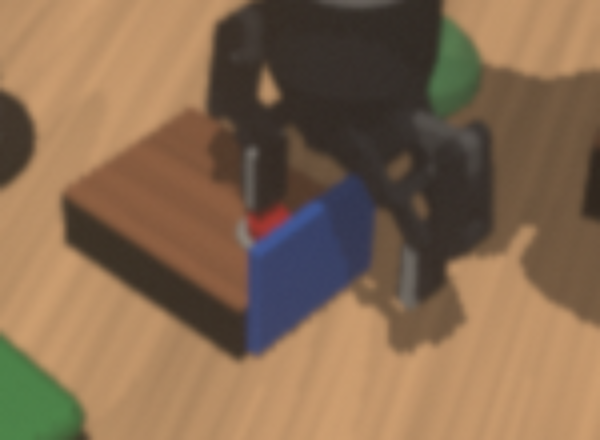

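View pics/w2.png

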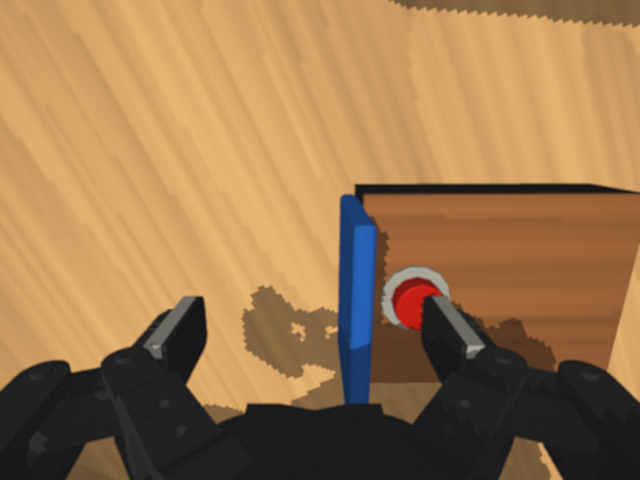

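The finger is over the button at (415,305), and the other finger is clear in front of the panel. Next I press gradually.

Call:
move_arm(
  plan="0 0 0.004 0 0 0 0.0854; 0 0 0.003 0 0 0 0.0854; 0 0 0.002 0 0 0 0.0854; 0 0 0.002 0 0 0 0.0854; 0 0 0 0 0 0 0.0854",
)

```text
time_s: 3.18
position: [0.5392, 0.0429, 0.0314]
tool_rot: [[0.415, 0.91, -0.0], [0.91, -0.415, -0.0], [-0.0, -0.0, -1.0]]
ft_force: [-1.2, 0.0, 2.7]
grip_width: 0.0854
gripper_force: 1.6
```

Call:
move_arm(
  plan="0 0 0.0015 0 0 0 0.0854; 0 0 0.0015 0 0 0 0.0854; 0 0 0.001 0 0 0 0.0854; 0 0 0 0 0 0 0.0854; 0 0 0 0 0 0 0.0854; 0 0 0 0 0 0 0.0854; 0 0 0 0 0 0 0.0854; 0 0 0 0 0 0 0.0854",
)

```text
time_s: 4.18
position: [0.5391, 0.0429, 0.0274]
tool_rot: [[0.415, 0.91, -0.0], [0.91, -0.415, -0.0], [-0.0, -0.0, -1.0]]
ft_force: [-2.4, -0.7, 5.4]
grip_width: 0.0851
gripper_force: 4.2
```

```bash
python3 - <<'E'
from h import *
im,_=viewer.get_image("side"); a=cv2.resize(im[180:290,250:400],None,fx=4,fy=4)
im,_=viewer.get_image("wrist"); b=cv2.resize(im,(587,440))
cv2.imwrite("pics/s2.png",cv2.resize(np.hstack([a,b])[:,:,::-1],(800,297)))
s=env.observe();print(s["time_s"],s["position"],s["ft_force"],s["wrist_torque"])
E
```

```text
4.275 [0.53915765 0.04294068 0.02738946] [-2.56836156  0.74856691  5.31484308] [-0.06506976  0.19030299 -0.00151208]
```

View pics/s2.png

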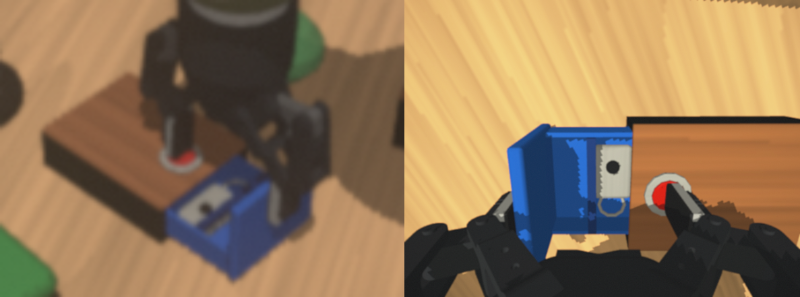

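The drawer is out and resting on the waiting finger, and the button is down. I add a small extra push and let it settle, then measure the opening.

Call:
move_arm(
  plan="0 0 0.0008 0 0 0 0.0854; 0 0 0 0 0 0 0.0854; 0 0 0 0 0 0 0.0854; 0 0 0 0 0 0 0.0854",
)

```text
time_s: 4.78
position: [0.5392, 0.0429, 0.0268]
tool_rot: [[0.415, 0.91, 0.0], [0.91, -0.415, -0.0], [-0.0, 0.0, -1.0]]
ft_force: [-3.4, 0.9, 7.6]
grip_width: 0.085
gripper_force: 5.5
```

```bash
python3 - <<'E'
from h import *
for i in range(2):
    s=env.observe()
    im,d=viewer.get_image("wrist"); c=viewer.calibration("wrist"); I=im.astype(int)
    R=np.array(c["R"]);o=-R.T@np.array(c["t"]); v,u=np.mgrid[:480,:640]
    P=o+(np.stack([(u-c["cx"])/c["fx"],(v-c["cy"])/c["fy"],np.ones_like(d)],-1)*d[...,None])@R
    e=np.array([.91,-.415,0]); D=(P-[.579,.0243,0])@e
    bl=(I[...,2]>I[...,0]+50)&(abs(P[...,2]-.072)<.003)&(D<0)&(D>-.15)
    print("panel mid travel",-np.median(D[bl])-.028,np.percentile(D[bl],[5,95]),bl.sum(),s["time_s"],s["position"][2],s["ft_force"])
E
```

```text
panel mid travel 0.05514502720885467 [-0.08703431 -0.08033628] 4214 4.775 0.02678701899686555 [-3.4204804   0.85464271  7.55085384]
panel mid travel 0.05515224062105428 [-0.0869954  -0.08034038] 4222 4.825 0.026793934711024314 [-3.96896241 -0.4408931   7.18534881]
```

The drawer is at rest 55 mm out (limit 72 mm), and the button is at its stop with about 7.5 N on it. I am handing the job in.

```bash
python3 -c "
from rig import env
print(env.close_job())"
```

```text
the job is handed in; nothing more can be done
None
```

I handed the job in with the small dock's button held down at its stop by one finger, and the drawer at rest against the other about 55 mm out (limit 72 mm).

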